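# Open the dish drawer and hold its sprung cover at 45 degrees

### The job

The low drawer cabinet on the right of the desk keeps seed dishes under a sprung dust cover that snaps shut by itself. With the cover still down, pull the drawer all the way out to its stop; then lift the cover by its tab and hold it open at 45 degrees, so that the dishes can be photographed, with the drawer still fully out. Finish while the gripper is still holding the cover there, and leave the bottle and the tape roll beside the cabinet where they stand.

Things in the scene. Friction and masses are not known exactly. Their poses are not given: they have to be found in the camera images.
- cabinet: low grey drawer cabinet, fixed to the desk, 150 deep (x) x 170 wide (y) x 66 mm high; origin at the centre of its underside; its x axis points from the open front to the back, its front edge is at x = -75 mm. The white drawer slides out along the cabinet's -x. Two seed dishes lie fixed in the drawer. The open screen of the fixed laptop stands to the left of the pulled-out drawer: keep clear.
- drawer (a joint): how far the drawer is out, in m: 0 shut, 0.10 at its stop; it starts 0 to 0.05 open; slides with about 1.5 N of friction and stays where it is left
- drawer_handle (a point): middle of the dark steel bar handle of the drawer: a level bar along the cabinet's y, 50 mm long and 10 mm thick, 45 mm in front of the white drawer front, on the right half of it (38 mm to the -y side of the middle), 30 mm above the desk; 35 mm free behind the bar for a finger. The point moves with the drawer; its axes are those of the cabinet.
- cover (a joint): opening angle of the dust cover in rad: 0 shut and level, 0.785 = 45 degrees, mechanical limit 1.4; gravity and a spring shut it from every angle, a lift of about 1 to 2 N at the tab opens it
- cover_hinge (a point): middle of the hinge axis of the cover, which runs along the cabinet's y across the drawer, 48.5 mm above the desk, 100 mm behind the face of the drawer front, so that it lies 12 mm in front of the cabinet when the drawer is at its stop. The hinge moves with the drawer; the front (-x) end of the cover rises.
- cover_tab (a point): grip point of the cover's tab, 128 mm in front of the hinge axis, 42 mm to the +y (left) side of the middle. The grey cover is a plate 98x150x5 mm; the tab is a flat tongue in its plane, 20 mm wide along the cabinet's y, 8 mm thick, standing 42 mm out ahead of the drawer front, nothing beneath it. The point turns with the cover: x points along the cover to the hinge, z is its upper normal.
- bottle: small brown dropper bottle, 33 mm across, 88 mm high, standing to the left of the cabinet; origin at the centre of its foot; to be left alone
- tape: roll of brown tape 94x92x48 mm lying to the left of the cabinet; origin at the centre of its underside; to be left alone

How it is judged:
On the way, in this order (a step that is already met when the one before it is completed fails the run):
1. the drawer is out to its stop (within 6 mm), the cover still down (value of joint drawer above 0.094 m and value of joint cover below 0.15 rad), for 0.2 s.
2. the cover is held by the gripper at 45 degrees (value of joint cover between 0.68 and 0.89 rad and contact force between the fingers and cover above 0.3 N), for 0.3 s.
At the end, for the whole second after the job is handed in: the drawer is out to within 8 mm of its stop, the cover stands still at 45 degrees (39 to 51) in contact with the gripper's fingers (over 0.3 N), nothing else props it, and the bottle and the tape roll are within 30 mm of where they stood (all of step 2 and value of joint drawer above 0.092 m and velocity of joint cover between -0.08 and 0.08 rad/s and contact force between each of bottle, tape and cabinet below 0.1 N and distance of each of bottle, tape from where it was at the start of the episode below 0.03 m); the arm keeps its last pose, push and grip.
It fails at once if the small brown dropper bottle is pushed away by more than 30 mm or tipped (distance of bottle from where it was at the start of the episode above 0.03 m or angle between bottle's own z axis and vertical above 0.5 rad).
It fails at once if the tape roll is pushed away by more than 30 mm or tipped (distance of tape from where it was at the start of the episode above 0.03 m or angle between tape's own z axis and vertical above 0.5 rad).
It fails at once if the cover is raised before the drawer is out (value of joint cover above 0.3 rad and value of joint drawer below 0.085 m).
It also fails if it takes over 48 s, if anything falls off the work surface, if the arm or the gripper's body presses on something with over 40 N, if the wrist force passes 120 N, or if a joint passes its speed limit or range.

### The arm

A 7-joint arm with a two-finger parallel gripper is mounted at the origin on a cart in front of the work surface, level with it; the furniture and walls round the work are solid. World frame = base frame: x ahead of the robot, y to its left, z up, the work surface at z = 0. Lengths are in m, angles in rad, forces in N, time in s.
With the tool pointing down it reaches from about 0.425 to 0.975 m from the base axis. Payload 16.7 kg.
Tool frame: the origin (TCP) lies midway between the tips of the shut fingers; the grasp point (between the pads) lies robot.grasp_offset behind it (robot.grasp_offset is the distance from the TCP to the grasp point, in m); z points along the fingers, y is the line along which they close (so a half turn about z gives the same grasp; the last joint's range is limited). The gripper opens to 85 mm and grips with 20 to 120 N. Pads are 22 mm wide; open, the fingers measure 114 mm over their backs; the gripper's body (76 mm by 85 mm) begins 54 mm behind the grasp point. The pads swing forward as they close: fully open they stand 13 mm farther back than shut.
Start: joints at [-1.423, 0.426, 0.074, 1.606, -0.034, 1.111, -0.067], TCP at [0.197, 0.645, 0.231] pointing down, gripper open.
Joint ranges: [-2.85, 2.85], [-0.5, 2.14], [-1.23, 1.37], [0.21, 2.46], [-1.02, 4.16], [0.16, 2.05], [-2.73, 2.73]. Speed limits (rad/s): [1.89, 1.89, 2.39, 2.39, 3.01, 3.01, 3.01].

### API

Orientations are given as a 3x3 rotation matrix whose columns are the frame's x, y, z axes.
In Python, from bench import robot gives the robot as it stands. The module is installed in compiled form; this text tells all that it offers.
- The arm moves only by the tool carry_out, never from a script. Its argument "series" is a list that holds one entry, the list of rows, each a list of 7 numbers: the closure, from 0 (fully open) to 1 (shut), then the shift along the world's x, y, z as a fraction of full scale, then the turn, a rotation vector about the world's x, y, z as a fraction of full scale. In form: [[[claw, dx, dy, dz, wx, wy, wz], ...]]. A call has 1 to 5 rows; each row is the pose to reach, as a shift and turn from the pose commanded when the call began; what a row does not reach only later rows make up. Full scale, the value 1, is 0.3 m for a shift and pi/2 rad for a turn. A row lasts 1/8 s, in which the tool goes at most 62.5 mm and 10.7 degrees, less where a joint would pass 70% of its speed; a pose out of reach is approached as far as the arm can. A call with a number of a shift or a turn outside -1 to 1 is refused whole. A call with a gripper value outside its range is refused whole. The fingers move at their own pace and stop on an object; "squeeze" is the grip in N (left out, the last holds). Time passes only in rows, so rows that repeat a pose let the fingers close. It gives the time, the measured TCP pose, the force, the opening and the grip force at its end, in the units of the state.
- robot.state(): the state, without advancing time (a new reading comes with each control period).
- robot.camera(name): name is "side" or "top" or "wrist"; returns a dict with "img" (480x640x3 uint8, red, green, blue), "mtx" (3x3 intrinsics, pixels), "D" ([k1, k2, p1, p2, k3] as OpenCV has them; the pictures are not rectified), "xyz" and "rotation" of the camera in the world. Camera axes: x right, y up, looking along -z (the intrinsics and any distortion apply to the point x, -y, -z); pixel columns grow to the right and rows downward; lengths in m; the calibration is good to about 2 mm. A picture is of the moment at which its call begins. There is no depth.
- robot.job_done(): hands the job in; it is judged then, once.
The state is a dict: "time_s": time; "joint_positions": joint angles; "joint_vel": joint speeds; "effort": joint torques, N m; "ee_pos": TCP position; "tcp_rot": TCP orientation; "wrist_force": force on the tool from outside, world axes, zero at the start; "moment": the same for the moment, N m; "width": opening from 0.0 (shut) to 1.0 (fully open); "gripper_force": force on a finger pad.
Only numpy, scipy, OpenCV 4.12 (cv2) and the standard library are available. Lean on these libraries where they do the work, as an engineer would, in place of code of your own. Each camera call takes 0.05 s, during which the arm holds its last target. There are 200 camera calls.

## Working session

There is one attempt and no reset: what is moved stays moved. The work goes in short steps, Python scripts to look and compute and a tool call to move; the robot and the scene stay as the last step left them, time stands still between calls to the robot, and variables do not carry over. Pictures are saved under pics/ and viewed, at most 10 in all, crops included, and the job is handed in when it is done.

Besides the shell and the picture viewer there is one more tool, called after "Call:" by a JSON object that holds its "op" and its "data", one argument or row to a line. carry_out: Moves the arm, as the interface text tells. Shift numbers are shares of 0.3 m and turn numbers shares of pi/2 rad, none past 1 either way. Its arguments: {"type":"object","properties":{"series":{"type":"array"},"squeeze":{"type":"number"}},"required":["series"]}

```bash
mkdir -p pics; cat > h.py <<'E'
import numpy as np, cv2
from bench import robot
def snap(n,f):
    c=robot.camera(n); cv2.imwrite(f'pics/{f}.png',c['img'][:,:,::-1]); 
    np.savez(f'pics/{f}.npz',**{k:np.array(c[k]) for k in('mtx','D','xyz','rotation')}); return c
def load(f): return dict(np.load(f'pics/{f}.npz'))
def ray(c,uv):
    p=cv2.undistortPoints(np.array([[uv]],float),c['mtx'],c['D'])[0,0]
    d=c['rotation']@np.array([p[0],-p[1],-1]); return c['xyz'],d/np.linalg.norm(d)
def onz(c,uv,z):
    o,d=ray(c,uv); return o+d*(z-o[2])/d[2]
def proj(c,P):
    q=c['rotation'].T@(np.array(P)-c['xyz']); q=q*[1,-1,-1]
    return cv2.projectPoints(q.reshape(1,1,3),np.zeros(3),np.zeros(3),c['mtx'],c['D'])[0].ravel()
E
python3 - <<'E'
from h import *
for n in('side','top'):
    c=snap(n,n+'0'); print(n,c['xyz'],c['rotation'])
s=robot.state(); print(s['time_s'],s['ee_pos'],s['tcp_rot'],s['wrist_force'],s['width'],robot.grasp_offset)
E
```

```text
side [ 0.6743788  -0.90790307  0.62082491] [[ 0.99775346 -0.0575294   0.03432774]
 [ 0.06339123  0.64500371 -0.76154565]
 [ 0.02166975  0.76201088  0.64720154]]
top [ 0.52054129 -0.26157183  0.89898937] [[ 0.01816445  0.98454767 -0.17417214]
 [-0.99971424  0.02059204  0.01214074]
 [ 0.0155397   0.17390184  0.98464037]]
0.1 [0.19734376 0.64511716 0.23068605] [[-9.56270105e-01  2.92484933e-01 -2.25548685e-04]
 [ 2.92484997e-01  9.56269444e-01 -1.12995421e-03]
 [-1.14809266e-04 -1.14651104e-03 -9.99999336e-01]] [-2.35025735e-04 -2.74459513e-01 -3.63158084e-01] 1.0026901349934816 0.0187
```

View pics/side0.png

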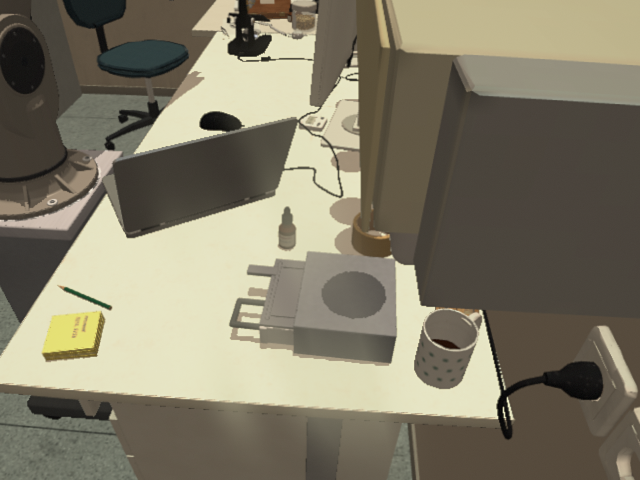

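View pics/top0.png

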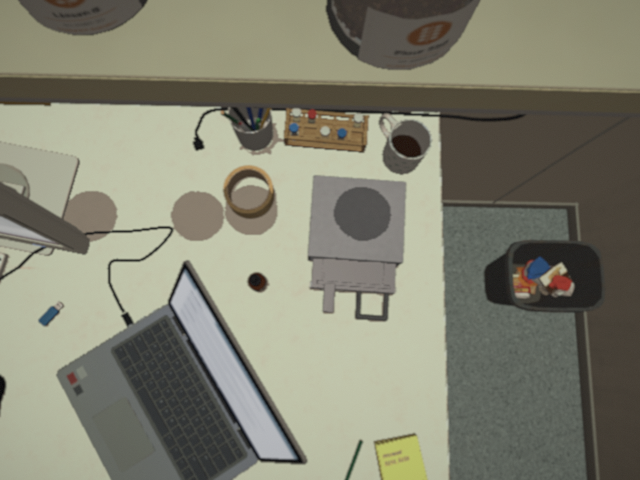

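The side view shows the cabinet at about (345,305) and the drawer partly open towards the robot. In the top view, the cabinet top spans about (313,177) to (404,265), the tab end is near (328,310), the handle bar near (372,318), and the laptop screen edge runs from (187,265) to (302,460). I'll zoom in for exact pixels.

```bash
python3 - <<'E'
from h import *
im=cv2.imread('pics/top0.png')[165:330,295:415]; a=cv2.resize(im,None,fx=3.6,fy=3.6,interpolation=cv2.INTER_CUBIC)
im=cv2.imread('pics/side0.png')[240:370,220:405]; b=cv2.resize(im,None,fx=2,fy=2)
o=np.zeros((594,432+370,3),np.uint8); o[:,:432]=a; o[:260,432:]=b
cv2.imwrite('pics/crop0.png',o[:,:800])
c=load('top0')
for n,uv,z in [('c1',(313,177),.066),('c2',(406,181),.066),('c3',(403,265),.066),('c4',(308,260),.066),('tab',(328,311),.0485),('bar',(372,319),.035),('bottle',(258,282),.088),('tape',(248,192),.048),('lapcorner',(302,461),.02),('laptop2',(187,265),.15)]: print(n,onz(c,uv,z).round(4))
E
```

```text
c1 [ 0.7833 -0.2679  0.066 ]
c2 [ 0.7797 -0.4376  0.066 ]
c3 [ 0.6254 -0.4298  0.066 ]
c4 [ 0.6309 -0.2619  0.066 ]
tab [ 0.543  -0.2991  0.0485]
bar [ 0.5306 -0.3789  0.035 ]
bottle [ 0.5886 -0.1776  0.088 ]
tape [ 0.7575 -0.1486  0.048 ]
lapcorner [ 0.2854 -0.2586  0.02  ]
laptop2 [ 0.608  -0.0711  0.15  ]
```

View pics/crop0.png

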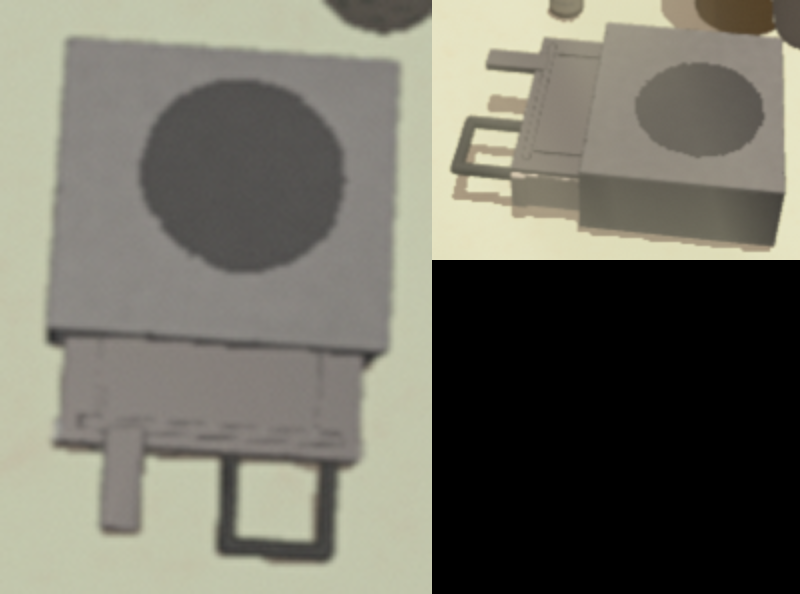

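The crop gives the cabinet top corners at crop pixels (67,38), (400,62), (384,350) and (50,330). The tab end is at (120,531) and the handle's outer edge runs from (218,552) to (332,558). Next I fit the cabinet pose and triangulate the screen height, the tab and the bar.

```bash
python3 - <<'E'
from h import *
t=load('top0'); s=load('side0')
def tri(a,b):
    o1,d1=ray(t,a);o2,d2=ray(s,b)
    k=np.linalg.lstsq(np.c_[d1,-d2],o2-o1,rcond=None)[0]; p=o1+k[0]*d1;q=o2+k[1]*d2
    return ((p+q)/2).round(4),round(np.linalg.norm(p-q),4)
C=lambda u,v:(295+(u+.5)/3.6-.5,165+(v+.5)/3.6-.5)
S=lambda u,v:(220+(u-432)/2,240+v/2)
cs=np.array([onz(t,C(*p),.066) for p in[(67,38),(400,62),(384,350),(50,330)]])
print(cs.round(4),'centre',cs.mean(0))
v=(cs[0]+cs[1]-cs[2]-cs[3])/2; w=(cs[0]+cs[3]-cs[1]-cs[2])/2
print('x',v,np.degrees(np.arctan2(v[1],v[0])),'y',w,np.degrees(np.arctan2(-w[0],w[1])))
print('tab end',onz(t,C(120,531),.0525),'tabLR',onz(t,C(102,520),.0525),onz(t,C(140,520),.0525))
print('bar outer',onz(t,C(218,555),.033),onz(t,C(332,560),.033))
print('bar inner',onz(t,C(235,538),.033),onz(t,C(320,546),.033))
print('face',onz(t,C(55,445),.0485),onz(t,C(357,463),.0485))
print('screen far',tri((187,263),(297,120)),'near',tri((303,461),(108,165)))
for p,z in[((275,193),0.0),((128,234),0.)]: print('hinge side',onz(s,p,z))
E
```

```text
[[ 0.7868 -0.2682  0.066 ]
 [ 0.7781 -0.4371  0.066 ]
 [ 0.6309 -0.4269  0.066 ]
 [ 0.6375 -0.2627  0.066 ]] centre [ 0.70832661 -0.34872145  0.066     ]
x [ 0.14818008 -0.00788067  0.        ] -3.0442949611954795 y [0.00764879 0.16654787 0.        ] -2.6294869330930064
tab end [ 0.54094722 -0.29889094  0.0525    ] tabLR [ 0.54610905 -0.29000745  0.0525    ] [ 0.54645474 -0.30861736  0.0525    ]
bar outer [ 0.53046245 -0.34888018  0.033     ] [ 0.52902747 -0.40594967  0.033     ]
bar inner [ 0.53901281 -0.35737202  0.033     ] [ 0.53583189 -0.39998519  0.033     ]
face [ 0.58256943 -0.2663105   0.0485    ] [ 0.57654303 -0.41618383  0.0485    ]
screen far (array([ 0.6033, -0.0891,  0.2223]), np.float64(0.0019)) near (array([ 0.3327, -0.2626,  0.218 ]), np.float64(0.0117))
hinge side [0.54793096 0.00520711 0.        ]
hinge side [ 0.27573018 -0.16455154  0.        ]
```

The cabinet yaw is about -2.7°, the drawer is about 42 mm out, and the bar is centred at about (0.534, -0.378). The screen reaches z ≈ 0.22, so I'll approach high and around it.

Call:
{"op": "carry_out", "data": {
  "series": [
    [[0.55,0,0,0.2,0,0,-0.11],[0.55,0.41,-0.8,0.5,0,0,-0.5],[0.55,0.41,-0.8,0.5,0,0,-0.5],[0.55,0.41,-0.8,0.5,0,0,-0.5],[0.55,0.41,-0.8,0.5,0,0,-0.5]]
  ],
  "squeeze": 30
}}

```text
time_s: 0.72
ee_pos: [0.3061, 0.4325, 0.3708]
tcp_rot: [[-0.466, 0.885, -0.0], [0.885, 0.466, -0.0], [0.0, -0.0, -1.0]]
wrist_force: [0.2, 0.6, 0.4]
width: 0.452
gripper_force: 0.0
```

Call:
{"op": "carry_out", "data": {
  "series": [
    [[0.55,0.48,-0.97,0.1,0,0,-0.34],[0.55,0.48,-0.97,0.1,0,0,-0.34],[0.55,0.48,-0.97,0.1,0,0,-0.34],[0.55,0.48,-0.97,0.1,0,0,-0.34],[0.55,0.48,-0.97,0.1,0,0,-0.34]]
  ]
}}

```text
time_s: 1.35
ee_pos: [0.444, 0.1534, 0.3994]
tcp_rot: [[0.046, 0.999, -0.0], [0.999, -0.046, 0.001], [0.001, -0.0, -1.0]]
wrist_force: [1.1, 0.2, 0.3]
width: 0.451
gripper_force: 0.0
```

Call:
{"op": "carry_out", "data": {
  "series": [
    [[0.55,0.15,-0.95,0,0,0,0],[0.55,0.15,-0.95,0,0,0,0],[0.55,0.15,-0.95,0,0,0,0],[0.55,0.15,-0.95,0,0,0,0],[0.55,0.15,-0.95,0,0,0,0]]
  ]
}}

```text
time_s: 1.98
ee_pos: [0.4881, -0.1326, 0.3994]
tcp_rot: [[0.048, 0.999, 0.001], [0.999, -0.048, 0.001], [0.001, 0.001, -1.0]]
wrist_force: [0.4, 0.4, -0.6]
width: 0.452
gripper_force: 0.0
```

Call:
{"op": "carry_out", "data": {
  "series": [
    [[0.55,0.15,-0.8,0,0,0,0],[0.55,0.15,-0.8,0,0,0,0],[0.55,0.15,-0.8,0,0,0,0],[0.55,0.15,-0.8,0,0,0,0],[0.55,0.15,-0.8,-0.4,0,0,0]]
  ]
}}

```text
time_s: 2.6
ee_pos: [0.5323, -0.3692, 0.3393]
tcp_rot: [[0.051, 0.999, 0.003], [0.999, -0.051, -0.005], [-0.005, 0.004, -1.0]]
wrist_force: [1.1, 0.9, -2.4]
width: 0.452
gripper_force: 0.0
```

Call:
{"op": "carry_out", "data": {
  "series": [
    [[0.55,0,0,-0.5,0,0,0],[0.55,0,0,-0.5,0,0,0],[0.55,0,0,-0.5,0,0,0],[0.55,0,0,-0.5,0,0,0]]
  ]
}}

```text
time_s: 3.1
ee_pos: [0.5317, -0.3622, 0.1859]
tcp_rot: [[0.046, 0.999, -0.003], [0.999, -0.046, 0.001], [0.001, -0.003, -1.0]]
wrist_force: [-0.0, 0.4, 0.1]
width: 0.45
gripper_force: 0.0
```

```bash
python3 - <<'E'
from h import *
a=snap('wrist','w1'); b=snap('side','s1')
o=np.hstack([cv2.resize(a['img'],(400,300)),b['img'][50:350,100:500]])
cv2.imwrite('pics/v1.png',o[:,:,::-1])
s=robot.state(); print(s['ee_pos'],s['joint_positions'],s['width'])
E
```

```text
[ 0.53283881 -0.36330814  0.18872994] [-0.15335662  0.58375113  0.93671857  1.75606108 -0.52886231  1.07543926
  0.91990357] 0.44757902961283724
```

View pics/v1.png

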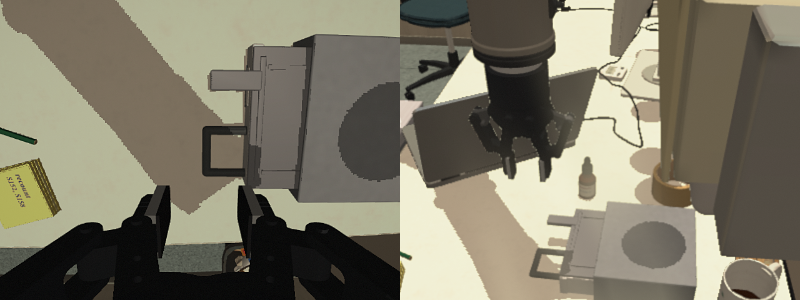

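The wrist view shows the handle bar as the vertical dark bar at about (207,151) in the half-scale picture, with the fingers closing along x. The side view shows the arm clear of the screen. I'll refine the bar position from the wrist camera.

```bash
python3 - <<'E'
from h import *
c=load('w1'); im=cv2.imread('pics/w1.png'); g=im.max(2)
m=(g[180:300,310:400]<75).astype(np.uint8)
n,l,st,ce=cv2.connectedComponentsWithStats(m)
for i in range(1,n):
  if st[i,4]>100: print(st[i]+[310,180,0,0,0])
for p in[(325,241),(331,241),(336,241),(331,203),(331,280)]: print(p,im[p[1],p[0]],onz(c,p,.035).round(4))
print([ (u,int(g[241,u])) for u in range(316,350,2)])
for p in[(336,128),(336,118),(336,140),(336,160)]: print('tab',onz(c,p,.0525).round(4))
E
```

```text
[ 323  180   77  120 3615]
(325, 241) [26 28 28] [ 0.5303 -0.3745  0.035 ]
(331, 241) [32 34 36] [ 0.5345 -0.3747  0.035 ]
(336, 241) [27 30 32] [ 0.538  -0.3749  0.035 ]
(331, 203) [23 23 24] [ 0.5357 -0.3477  0.035 ]
(331, 280) [28 30 30] [ 0.5333 -0.4039  0.035 ]
[(316, 123), (318, 124), (320, 124), (322, 132), (324, 14), (326, 29), (328, 33), (330, 33), (332, 35), (334, 30), (336, 32), (338, 132), (340, 123), (342, 125), (344, 125), (346, 124), (348, 123)]
tab [ 0.5408 -0.2975  0.0525]
tab [ 0.541  -0.2915  0.0525]
tab [ 0.5405 -0.3048  0.0525]
tab [ 0.54   -0.3172  0.0525]
```

Call:
{"op": "carry_out", "data": {
  "series": [
    [[0.55,0.003,-0.04,0,0,0,0],[0.55,0.003,-0.04,-0.2,0,0,0],[0.55,0.003,-0.04,-0.38,0,0,0],[0.55,0.003,-0.04,-0.5,0,0,0],[0.55,0.003,-0.04,-0.57,0,0,0]]
  ]
}}

```text
time_s: 3.82
ee_pos: [0.5336, -0.3755, 0.0159]
tcp_rot: [[0.046, 0.999, 0.0], [0.999, -0.046, -0.0], [-0.0, 0.0, -1.0]]
wrist_force: [0.9, -0.2, 0.3]
width: 0.454
gripper_force: 0.0
```

Call:
{"op": "carry_out", "data": {
  "series": [
    [[0.95,0,0,0,0,0,0],[0.95,0,0,0,0,0,0],[0.95,0,0,0,0,0,0],[0.95,0,0,0,0,0,0],[0.95,0,0,0,0,0,0]]
  ]
}}

```text
time_s: 4.45
ee_pos: [0.5341, -0.3757, 0.018]
tcp_rot: [[0.046, 0.999, 0.002], [0.999, -0.046, -0.001], [-0.001, 0.002, -1.0]]
wrist_force: [-2.2, -3.0, 8.0]
width: 0.1
gripper_force: 30.6
```

Call:
{"op": "carry_out", "data": {
  "series": [
    [[0.95,-0.05,0.002,0,0,0,0],[0.95,-0.1,0.004,0,0,0,0],[0.95,-0.14,0.006,0,0,0,0],[0.95,-0.17,0.008,0,0,0,0],[0.95,-0.185,0.009,0,0,0,0]]
  ]
}}

```text
time_s: 5.08
ee_pos: [0.4786, -0.3729, 0.018]
tcp_rot: [[0.046, 0.999, 0.002], [0.999, -0.046, -0.001], [-0.001, 0.002, -1.0]]
wrist_force: [1.4, -3.5, 7.7]
width: 0.099
gripper_force: 30.6
```

Call:
{"op": "carry_out", "data": {
  "series": [
    [[0.95,-0.01,0,0,0,0,0],[0.95,-0.015,0,0,0,0,0],[0.95,-0.015,0,0,0,0,0]]
  ]
}}

```text
time_s: 5.45
ee_pos: [0.4747, -0.3727, 0.0179]
tcp_rot: [[0.045, 0.999, 0.003], [0.999, -0.045, -0.001], [-0.001, 0.003, -1.0]]
wrist_force: [1.9, -2.6, 10.1]
width: 0.103
gripper_force: 30.8
```

Not at the stop yet, since there is little resistance. I'll pull on in small steps.

Call:
{"op": "carry_out", "data": {
  "series": [
    [[0.95,-0.008,0,0,0,0,0],[0.95,-0.014,0,0,0,0,0],[0.95,-0.014,0,0,0,0,0]]
  ]
}}

```text
time_s: 5.82
ee_pos: [0.4744, -0.3727, 0.0181]
tcp_rot: [[0.043, 0.999, 0.007], [0.999, -0.043, -0.003], [-0.003, 0.007, -1.0]]
wrist_force: [22.1, -7.3, -7.8]
width: 0.098
gripper_force: 29.8
```

The force rose to 22 N with no motion, so the drawer is at its stop. I'll relax, release and lift straight up.

Call:
{"op": "carry_out", "data": {
  "series": [
    [[0.95,0.01,0,0,0,0,0],[0.55,0.01,0,0,0,0,0],[0.55,0.01,0,0,0,0,0],[0.55,0.01,0,0,0,0,0]]
  ]
}}

```text
time_s: 6.32
ee_pos: [0.472, -0.372, 0.0166]
tcp_rot: [[0.046, 0.999, -0.0], [0.999, -0.046, 0.0], [0.0, -0.0, -1.0]]
wrist_force: [-0.2, -1.0, -0.8]
width: 0.448
gripper_force: 0.0
```

Call:
{"op": "carry_out", "data": {
  "series": [
    [[0.55,0,0,0.15,0,0,0],[0.55,0,0,0.3,0,0,0],[0.55,0,0,0.5,0,0,0],[0.55,0,0,0.55,0,0,0],[0.55,0,0,0.55,0,0,0]]
  ]
}}

```text
time_s: 6.95
ee_pos: [0.4726, -0.372, 0.1822]
tcp_rot: [[0.045, 0.999, 0.001], [0.999, -0.045, 0.0], [0.0, 0.001, -1.0]]
wrist_force: [-0.2, -0.0, 0.1]
width: 0.452
gripper_force: 0.0
```

```bash
python3 - <<'E'
from h import *
a=snap('wrist','w2'); b=snap('side','s2')
o=np.hstack([cv2.resize(a['img'],(400,300)),b['img'][50:350,100:500]])
cv2.imwrite('pics/v2.png',o[:,:,::-1])
s=robot.state(); print(s['ee_pos'],s['joint_positions'],s['width'])
E
```

```text
[ 0.47193899 -0.37148338  0.18048586] [-0.14684523  0.52474312  0.96549521  1.86518439 -0.50424841  1.02084832
  0.98583139] 0.4540391139479031
```

View pics/v2.png

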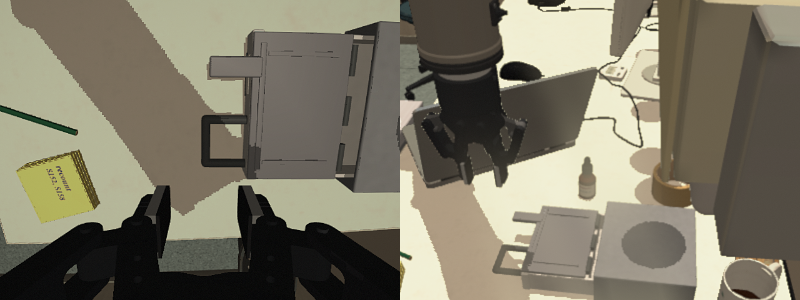

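The drawer is fully out and the cover is down. The tab is at about (235,67) half-scale. I'll measure it and the bar.

```bash
python3 - <<'E'
from h import *
c=load('w2'); im=cv2.imread('pics/w2.png'); g=cv2.cvtColor(im,cv2.COLOR_BGR2GRAY)
hsv=cv2.cvtColor(im,cv2.COLOR_BGR2HSV)
print('row107',[(u,g[107,u],hsv[107,u,1]) for u in range(326,352,2)])
for u in(345,370): print('col',u,[(v,g[v,u],hsv[v,u,1]) for v in range(82,134,2)])
print('bar',[(u,g[225,u]) for u in range(314,350,2)])
E
```

```text
row107 [(326, np.uint8(179), np.uint8(40)), (328, np.uint8(177), np.uint8(41)), (330, np.uint8(153), np.uint8(45)), (332, np.uint8(112), np.uint8(63)), (334, np.uint8(105), np.uint8(67)), (336, np.uint8(73), np.uint8(23)), (338, np.uint8(116), np.uint8(31)), (340, np.uint8(117), np.uint8(31)), (342, np.uint8(117), np.uint8(29)), (344, np.uint8(116), np.uint8(29)), (346, np.uint8(118), np.uint8(31)), (348, np.uint8(118), np.uint8(29)), (350, np.uint8(117), np.uint8(29))]
col 345 [(82, np.uint8(178), np.uint8(41)), (84, np.uint8(177), np.uint8(41)), (86, np.uint8(178), np.uint8(42)), (88, np.uint8(176), np.uint8(41)), (90, np.uint8(63), np.uint8(23)), (92, np.uint8(116), np.uint8(30)), (94, np.uint8(119), np.uint8(31)), (96, np.uint8(119), np.uint8(31)), (98, np.uint8(120), np.uint8(30)), (100, np.uint8(119), np.uint8(32)), (102, np.uint8(118), np.uint8(29)), (104, np.uint8(118), np.uint8(33)), (106, np.uint8(118), np.uint8(29)), (108, np.uint8(117), np.uint8(29)), (110, np.uint8(116), np.uint8(31)), (112, np.uint8(117), np.uint8(29)), (114, np.uint8(115), np.uint8(30)), (116, np.uint8
[... 934 characters left out ...]
(116), np.uint8(32)), (118, np.uint8(115), np.uint8(32)), (120, np.uint8(115), np.uint8(30)), (122, np.uint8(79), np.uint8(25)), (124, np.uint8(114), np.uint8(63)), (126, np.uint8(112), np.uint8(62)), (128, np.uint8(99), np.uint8(70)), (130, np.uint8(179), np.uint8(43)), (132, np.uint8(178), np.uint8(41))]
bar [(314, np.uint8(113)), (316, np.uint8(113)), (318, np.uint8(113)), (320, np.uint8(117)), (322, np.uint8(48)), (324, np.uint8(30)), (326, np.uint8(30)), (328, np.uint8(35)), (330, np.uint8(34)), (332, np.uint8(34)), (334, np.uint8(24)), (336, np.uint8(89)), (338, np.uint8(115)), (340, np.uint8(114)), (342, np.uint8(115)), (344, np.uint8(113)), (346, np.uint8(113)), (348, np.uint8(113))]
```

```bash
python3 - <<'E'
from h import *
c=load('w2')
for n,p,z in[('tabend',(337,106),.0525),('L',(358,90),.0525),('R',(358,122),.0525),('C',(358,106),.0525),('bar',(328.5,225),.035)]: print(n,onz(c,p,z).round(4))
print(proj(c,(.495,-.294,.0525)))
E
```

```text
tabend [ 0.4833 -0.2945  0.0525]
L [ 0.4962 -0.2858  0.0525]
R [ 0.4957 -0.3044  0.0525]
C [ 0.496  -0.295   0.0525]
bar [ 0.4749 -0.3722  0.035 ]
[356.36344278 104.32486205]
```

Call:
{"op": "carry_out", "data": {
  "series": [
    [[0.5,0.03,0.1,0,0,0,-0.1],[0.5,0.07,0.2,0,0,0,-0.23],[0.5,0.07,0.257,0,0,0,-0.35],[0.5,0.07,0.257,0,0,0,-0.46],[0.5,0.07,0.257,0,0,0,-0.55]]
  ]
}}

```text
time_s: 7.68
ee_pos: [0.4927, -0.2944, 0.1802]
tcp_rot: [[0.792, 0.61, -0.002], [0.61, -0.792, 0.0], [-0.002, -0.002, -1.0]]
wrist_force: [-0.5, -0.5, -0.2]
width: 0.501
gripper_force: 0.0
```

Call:
{"op": "carry_out", "data": {
  "series": [
    [[0.5,0,0,0,0,0,-0.11],[0.5,0,0,0,0,0,-0.22],[0.5,0,0,0,0,0,-0.33],[0.5,0,0,0,0,0,-0.45],[0.5,0,0,0,0,0,-0.45]]
  ]
}}

```text
time_s: 8.3
ee_pos: [0.4926, -0.295, 0.1803]
tcp_rot: [[0.999, -0.045, -0.003], [-0.045, -0.999, -0.0], [-0.003, 0.0, -1.0]]
wrist_force: [-0.3, -0.4, 0.2]
width: 0.498
gripper_force: 0.0
```

```bash
python3 - <<'E'
from h import *
s=robot.state(); print(s['ee_pos'],s['tcp_rot'],s['joint_positions'],s['width'])
E
```

```text
[ 0.49261427 -0.29498154  0.18028784] [[ 9.98978315e-01 -4.51221518e-02 -2.51367086e-03]
 [-4.51228906e-02 -9.98981415e-01 -2.37941051e-04]
 [-2.50037406e-03  3.51122045e-04 -9.99996812e-01]] [-0.46706894  0.72611028  1.33357768  1.93008774 -0.78292327  1.15018925
 -0.43765261] 0.4980510108755707
```

Aligned, but joint 3 (1.33) is near its limit of 1.37, so I'll descend partway and check.

Call:
{"op": "carry_out", "data": {
  "series": [
    [[0.5,0.003,0,-0.1,0,0,0],[0.5,0.003,0,-0.2,0,0,0],[0.5,0.003,0,-0.28,0,0,0],[0.5,0.003,0,-0.28,0,0,0]]
  ]
}}

```text
time_s: 8.8
ee_pos: [0.493, -0.2946, 0.0961]
tcp_rot: [[0.999, -0.042, -0.003], [-0.042, -0.999, 0.001], [-0.003, -0.001, -1.0]]
wrist_force: [-0.4, -0.2, 0.7]
width: 0.503
gripper_force: 0.0
```

```bash
python3 - <<'E'
from h import *
s=robot.state(); print(s['ee_pos'],s['tcp_rot'],s['joint_positions'],s['width'])
E
```

```text
[ 0.49304573 -0.29463216  0.0960948 ] [[ 9.99110446e-01 -4.20693512e-02 -2.91321360e-03]
 [-4.20662483e-02 -9.99114198e-01  1.11837194e-03]
 [-2.95768225e-03 -9.94829117e-04 -9.99995131e-01]] [-0.38962911  0.80029924  1.19616754  1.9905232  -0.89799413  1.02168877
 -0.36309012] 0.5030073820170508
```

Call:
{"op": "carry_out", "data": {
  "series": [
    [[0.5,0,0,-0.08,0,0,0],[0.5,0,0,-0.15,0,0,0],[0.5,0,0,-0.2,0,0,0],[0.5,0,0,-0.2,0,0,0]]
  ]
}}

```text
time_s: 9.3
ee_pos: [0.494, -0.2951, 0.0379]
tcp_rot: [[0.999, -0.044, -0.0], [-0.044, -0.999, 0.0], [-0.0, -0.0, -1.0]]
wrist_force: [-0.3, -1.0, -0.2]
width: 0.496
gripper_force: 0.0
```

Call:
{"op": "carry_out", "data": {
  "series": [
    [[0.9,0,0,0,0,0,0],[0.9,0,0,0,0,0,0],[0.9,0,0,0,0,0,0],[0.9,0,0,0,0,0,0]]
  ],
  "squeeze": 30
}}

```text
time_s: 9.8
ee_pos: [0.4945, -0.2951, 0.038]
tcp_rot: [[0.999, -0.045, 0.001], [-0.045, -0.999, -0.0], [0.001, 0.0, -1.0]]
wrist_force: [1.1, 0.3, 2.9]
width: 0.219
gripper_force: 34.5
```

```bash
python3 - <<'E'
from h import *
s=robot.state(); print(s['ee_pos'],s['joint_positions'],s['width'])
b=snap('side','s3'); cv2.imwrite('pics/v3.png',cv2.resize(b['img'][200:370,150:410],None,fx=2.5,fy=2.5)[:,:,::-1])
E
```

```text
[ 0.49451489 -0.29512779  0.03801132] [-0.32154293  0.83758693  1.07096456  2.01589684 -0.96683231  0.91489674
 -0.32797939] 0.21904743236034568
```

View pics/v3.png

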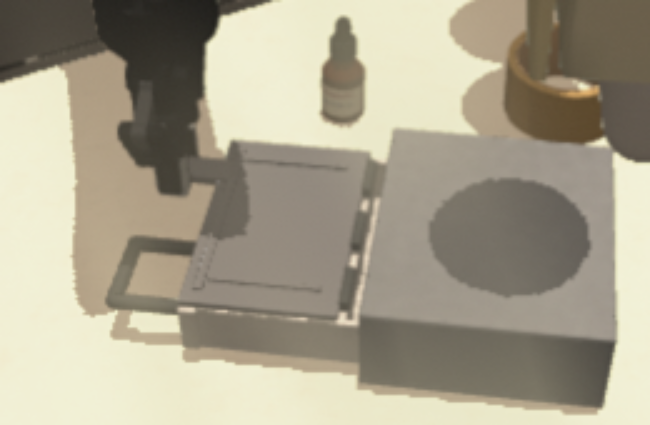

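The tab is held with the cover down and the drawer out. Now I lift along the arc in two calls.

Call:
{"op": "carry_out", "data": {
  "series": [
    [[0.9,0,0,0.034,0,0,0],[0.9,0.002,0,0.068,0,0,0],[0.9,0.009,0,0.101,0,0,0],[0.9,0.018,-0.001,0.134,0,0,0],[0.9,0.029,-0.001,0.166,0,0,0]]
  ]
}}

```text
time_s: 10.48
ee_pos: [0.5034, -0.2955, 0.0879]
tcp_rot: [[0.999, -0.045, 0.0], [-0.045, -0.999, -0.001], [0.0, 0.001, -1.0]]
wrist_force: [6.3, -3.5, -6.0]
width: 0.221
gripper_force: 33.0
```

```bash
python3 - <<'E'
from h import *
s=robot.state(); print(s['ee_pos'],s['joint_positions'],s['wrist_force'])
E
```

```text
[ 0.50338008 -0.29551939  0.08787275] [-0.36863111  0.79475497  1.15112825  1.97635777 -0.88931296  0.99528487
 -0.39078152] [ 6.30709291 -3.46535799 -6.01753445]
```

Call:
{"op": "carry_out", "data": {
  "series": [
    [[0.9,0.015,-0.001,0.031,0,0,0],[0.9,0.034,-0.002,0.06,0,0,0],[0.9,0.05,-0.003,0.089,0,0,0],[0.9,0.072,-0.004,0.115,0,0,0],[0.9,0.092,-0.005,0.14,0,0,0]]
  ]
}}

```text
time_s: 11.1
ee_pos: [0.531, -0.2969, 0.1299]
tcp_rot: [[0.999, -0.045, 0.0], [-0.045, -0.999, -0.0], [0.0, 0.0, -1.0]]
wrist_force: [5.1, -3.4, -10.7]
width: 0.226
gripper_force: 31.5
```

Call:
{"op": "carry_out", "data": {
  "series": [
    [[0.9,0,0,0,0,0,0],[0.9,0,0,0,0,0,0],[0.9,0,0,0,0,0,0],[0.9,0,0,0,0,0,0]]
  ]
}}

```text
time_s: 11.6
ee_pos: [0.5305, -0.2969, 0.1293]
tcp_rot: [[0.999, -0.046, 0.0], [-0.046, -0.999, 0.0], [0.0, -0.0, -1.0]]
wrist_force: [5.3, -3.0, -6.8]
width: 0.222
gripper_force: 31.8
```

```bash
python3 - <<'E'
from h import *
s=robot.state(); print(s['ee_pos'],s['joint_positions'],s['wrist_force'])
b=snap('side','s4'); cv2.imwrite('pics/v4.png',cv2.resize(b['img'][170:370,150:410],None,fx=2.5,fy=2.5)[:,:,::-1])
snap('wrist','w4')
E
```

```text
[ 0.5305325  -0.29685443  0.12934422] [-0.39145232  0.78295213  1.19805062  1.89502145 -0.83923556  1.08218763
 -0.45955474] [ 5.32805601 -3.04550767 -6.82995996]
```

View pics/v4.png

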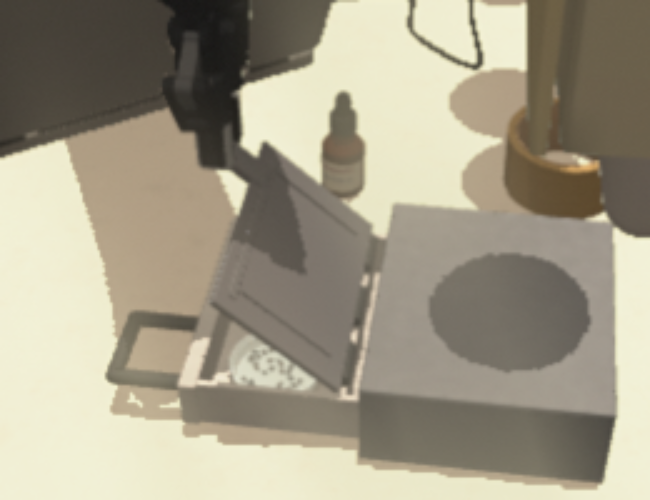

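The cover is up with the dishes visible. Its front-right corner is at about (213,304) and its hinge-right corner at about (335,388) in the crop. I'll measure the angle by casting both rays onto the cover's right-edge plane.

```bash
python3 - <<'E'
from h import *
c=load('s4'); a=np.radians(-2.7); X=np.array([np.cos(a),np.sin(a),0]);Y=np.array([-np.sin(a),np.cos(a),0])
tab0=np.array([.4955,-.2947,.0485]); H=tab0+.128*X; 
def pl(p,off):
    P=H+off*Y; o,d=ray(c,p); q=o+d*((P-o)@Y)/(d@Y); return (q-H)@X,(q-H)[2]
V=lambda u,v:(150+u/2.5,170+v/2.5)
f=pl(V(213,304),-117); h=pl(V(335,388),-117); print('front',f,'hinge',h)
print(np.degrees(np.arctan2(f[1],-f[0])), np.degrees(np.arctan2(f[1]-h[1],h[0]-f[0])))
# drawer out: handle bar outer corner compare before/after
g=np.array(robot.state()['ee_pos'])-[0.4945,-.2951,.038]; r=128+1
print(g, np.degrees(np.arcsin(g[2]/.13)))
E
python3 - <<'E'
import cv2
a=cv2.imread('pics/s3.png');b=cv2.imread('pics/s4.png')
r=(slice(288,330),slice(188,225))
r2=(slice(298,326),slice(190,222))
t=a[r2]; m=cv2.matchTemplate(b[290:335,180:232],t,cv2.TM_CCOEFF_NORMED); print(cv2.minMaxLoc(m),'unmoved=(10,8)')
E
```

```text
front (np.float64(36.616048874164285), np.float64(121.8446040502013)) hinge (np.float64(20.091591366512336), np.float64(136.5862672284937))
106.72627583698502 -138.26347182219538
[ 0.03604725 -0.00180376  0.09137348] 44.657952799827854
(-0.28716883063316345, 0.8193792104721069, (19, 2), (10, 8)) unmoved=(10,8)
```

```bash
python3 - <<'E'
from h import *
c=load('s4'); a=np.radians(-2.7); X=np.array([np.cos(a),np.sin(a),0]);Y=np.array([-np.sin(a),np.cos(a),0])
H=np.array([.4955,-.2947,.0485])+.128*X
def pl(p,off):
    P=H+off*Y; o,d=ray(c,p); q=o+d*((P-o)@Y)/(d@Y); return (q-H)@X,(q-H)[2]
V=lambda u,v:(150+u/2.5,170+v/2.5)
f=pl(V(213,304),-.117); h=pl(V(335,388),-.117); print(f,h)
print(np.degrees(np.arctan2(f[1],-f[0])), np.degrees(np.arctan2(f[1]-h[1],h[0]-f[0])))
E
```

```text
(np.float64(-0.07333258729357035), np.float64(0.06482216046524457)) (np.float64(-0.004180694860568798), np.float64(0.0031309427101832016))
41.47499505648517 41.73652817780458
```

The camera gives about 41.5° and the kinematics about 44.7°. I'll add roughly 2.5° for margin and check again.

Call:
{"op": "carry_out", "data": {
  "series": [
    [[0.9,0.006,0,0.006,0,0,0],[0.9,0.012,-0.001,0.013,0,0,0],[0.9,0.012,-0.001,0.013,0,0,0],[0.9,0.012,-0.001,0.013,0,0,0],[0.9,0.012,-0.001,0.013,0,0,0]]
  ]
}}

```text
time_s: 12.32
ee_pos: [0.534, -0.297, 0.133]
tcp_rot: [[0.999, -0.046, -0.0], [-0.046, -0.999, 0.0], [-0.0, -0.0, -1.0]]
wrist_force: [4.3, -3.5, -9.7]
width: 0.221
gripper_force: 31.4
```

```bash
python3 - <<'E'
from h import *
b=snap('side','s5'); cv2.imwrite('pics/v5.png',cv2.resize(b['img'][200:360,180:310],None,fx=4,fy=4,interpolation=cv2.INTER_CUBIC)[:600,:,::-1])
s=robot.state(); print(s['ee_pos'],s['wrist_force'],s['gripper_force'])
E
```

```text
[ 0.53393413 -0.29705541  0.13303512] [ 5.38627448 -2.59097727 -9.88856912] 31.437944769859314
```

View pics/v5.png

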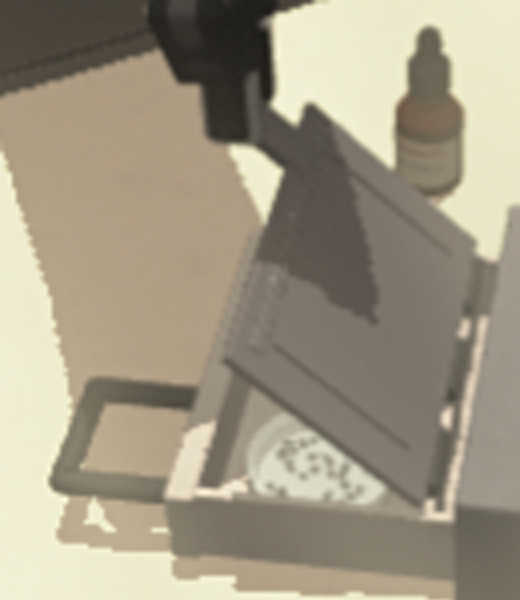

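The front corner moved to about (237,290) from (235.2,291.6), which puts the cover at about 44 to 47°. The grip is firm, the drawer is out and the bottle hasn't moved, so I'll hand in.

```bash
python3 -c "
from bench import robot
print(robot.job_done())"
```

```text
the job is handed in; nothing more can be done
None
```

I handed the job in with the drawer out at its stop and the gripper holding the cover by its tab at about 45° (measured 44–47°); I never touched the bottle or the tape roll, and no verdict was returned.

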